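Pack a glass cell tight in its cradle with spacers and hold it clamped

ROBOT

A 6-joint arm with a two-finger parallel gripper is mounted at the origin on the work surface. World frame = base frame: x ahead of the robot, y to its left, z up, the work surface at z = 0. Lengths are in m, angles in rad, forces in N, time in s.
With the tool pointing down it reaches from about 0.35 to 0.775 m from the base axis. Payload 7.3 kg.
Tool frame: the origin (TCP) lies where the fingers leave the gripper's body, on its centre line; the fingertips stand 66 mm ahead of it and the grasp point (between the pads) lies 47 mm ahead of it (arm.hold_point_z is the distance from the TCP to the grasp point, in m); z points along the fingers, y is the line along which they close (so a half turn about z gives the same grasp; the last joint's range is limited). The gripper opens to 92 mm and grips with 3 to 60 N. Pads are 19 mm wide; open, the fingers measure 130 mm over their backs; the gripper's body (75 mm by 190 mm) begins 47 mm behind the grasp point.
Start: joints at [-1.313, 0.342, 1.524, -0, 1.275, -0.146], TCP at [0.206, -0.483, 0.292] pointing down, gripper open.
Joint ranges: [-2.53, 2.53], [-0.77, 2.02], [0.04, 2.7], [-1, 4.14], [0.28, 2.66], [-3.11, 3.11]. Speed limits (rad/s): [2.57, 2.57, 3.14, 3.14, 3.14, 3.14].

INTERFACE

Orientations are given as a 3x3 rotation matrix whose columns are the frame's x, y, z axes.
In Python, from plant import arm gives the robot as it stands.
- The arm moves only by the tool play_rows, never from a script. Its argument "increments" is a list of rows, each an object with "xyz": the shift along the tool's x, y, z in cm, a list of three; "rotation": the turn, a rotation vector about the tool's x, y, z in rad, a list of three. In form: [{"xyz": [x, y, z], "rotation": [rx, ry, rz]}, ...]. A call has 1 to 20 rows; each row shifts and turns the commanded pose from where the row before left it, along the tool's axes as they then stand; what a row does not reach is not made up. A row lasts 1/12 s, in which the tool goes at most 41.7 mm and 7.16 degrees, less where a joint would pass 70% of its speed; a pose out of reach is approached as far as the arm can. A call with a gripper value outside its range is refused whole. "hand" is the finger opening in cm, from 0 to 9.18, set as the call begins (left out, the last holds). The fingers move at their own pace and stop on an object; "newtons" is the grip in N (left out, the last holds). Time passes only in rows, so rows that do not move let the fingers close. It gives the time, the measured TCP pose, the force, the opening and the grip force at its end, in the units of the state.
- arm.read_state(): the state, without advancing time (a new reading comes with each control period).
- arm.grab_frame(name): name is "side" or "top" or "wrist"; returns a dict with "image" (400x640x3 uint8, red, green, blue), "fx", "fy", "cx", "cy" (pixels), "position" and "rotation" of the camera in the world. Camera axes: x right, y down, z forward; pixel columns grow to the right and rows downward; lengths in m; the calibration is good to about 2 mm. A picture is of the moment at which its call begins. There is no depth.
- arm.finish_job(): hands the job in; it is judged then, once.
The state is a dict: "t": time; "qpos": joint angles; "qd": joint speeds; "effort": joint torques, N m; "ee_pos": TCP position; "tcp_rot": TCP orientation; "contact_force": force on the tool from outside, world axes, zero at the start; "moment": the same for the moment, N m; "width": opening from 0.0 (shut) to 1.0 (fully open); "gripper_force": force on a finger pad.
Only numpy, scipy, OpenCV 4.12 (cv2) and the standard library are available. Lean on these libraries where they do the work, as an engineer would, in place of code of your own. Each camera call takes 0.05 s, during which the arm holds its last target. There are 200 camera calls.

TASK

The glass cell in the wooden cradle sits against the end stop, but the gap between it and the sprung jaw is too wide for the jaw to clamp it. Stand wooden spacers upright in the gap, face to face with the cell and square to it, one after another until the jaw can close on the pack, then push the jaw's handle towards the pack until you feel the sprung pad being pressed about half way in, and finish still holding it there, since the jaw springs back if let go. One to three spacers are needed, depending on where the stop has been set; do not crush the cell, and leave the other things on the bench where they are.

Things in the scene. Friction and masses are not known exactly. Their poses are not given: they have to be found in the camera images.
- cradle: fixed wooden cradle on the bench: base board 84 (x) x 270 (y) x 8 mm thick with two side rails along y, 60 mm apart inside, tops 36 mm above the bench; everything in it stands on the board, 8 mm above the bench. Origin under the board, on the channel's centre line; the channel runs along its own y; the jaw is at the -y end and closes towards +y, where the stop is. Its yaw is within 0.4 rad of zero
- stop: dark steel end stop locked in the channel, 50 x 20 (y) x 40 mm with a small black knob on top (10 mm high); origin centre of the underside; its place along the channel differs from start to start
- cell: loose glass cell, 50 (x) x 24 (y) x 40 mm high, 110 g, white lid on top, standing in the channel with its +y face against the stop; origin centre of the underside, axes as the cradle's
- spacer_a: loose beech spacer, three alike: a slab 50 (own x) x 18 (own y, the thickness) x 40 mm high with a grip tab 24 (x) x 8 (y) x 36 mm centred on top of it, 76 mm high in all, 40 g; stands upright on the bench, its own x within 0.6 rad of straight ahead of the robot; origin centre of the underside
- spacer_b: loose beech spacer, three alike: a slab 50 (own x) x 18 (own y, the thickness) x 40 mm high with a grip tab 24 (x) x 8 (y) x 36 mm centred on top of it, 76 mm high in all, 40 g; stands upright on the bench, its own x within 0.6 rad of straight ahead of the robot; origin centre of the underside
- spacer_c: loose beech spacer, three alike: a slab 50 (own x) x 18 (own y, the thickness) x 40 mm high with a grip tab 24 (x) x 8 (y) x 36 mm centred on top of it, 76 mm high in all, 40 g; stands upright on the bench, its own x within 0.6 rad of straight ahead of the robot; origin centre of the underside
- pad_face (a point): centre of the front face of the black rubber pad (48 wide x 36 mm high, top 45.5 mm above the bench), which faces the cell; with the jaw left open it is 70 mm to the -y side of the cradle's origin. The clear gap from here to the cell's near face is 34 to 78 mm at the start
- handle (a point): centre of the top of the jaw's black grip tab, 84 mm above the bench: 24 (across the channel) x 20 mm (along it), sticking up 37 mm from the jaw block (50 x 24 mm, its top 47.5 mm above the bench); moves with the jaw, the pad's face is 38 mm ahead of it
- jaw (a joint): travel of the jaw along the channel, m: 0 fully open, grows towards the cell, stops at 0.032; a return spring pushes it open with 1.6 N at 0 and 2.9 N at the end
- pad (a joint): how far the sprung pad is pressed back into the jaw, m: 0 relaxed, 0.012 fully in; the spring gives 4 N at first touch and 1 N more per mm (about 10 N half way in)
- cap: bystander: blue screw cap, 38 mm across, 24 mm high, lying among the spacers; origin centre of the underside
- bung: bystander: black rubber bung, 26 mm across, 30 mm high, standing among the spacers; origin centre of the underside
- beaker: bystander: small glass beaker, 60 mm across, 75 mm high; origin centre of the underside
- bottle: bystander: glass bottle with a blue cap, 56 mm across, 110 mm high; origin centre of the underside
- cylinder: bystander: glass measuring cylinder, foot 70 mm across, 194 mm high; origin centre of the underside
Things that resemble listed ones, but are neither listed nor needed, are in the scene too. What is shaped like the spacer_c but blue is not meant.

How it is judged:
By the outcome, as a careful person would: the job done as asked, in the order asked, and still so for the second after the job is handed in, while the arm keeps its last pose, push and grip.
It also fails if it takes over 72 s, if anything falls off the work surface, if the arm or the gripper's body presses on something with over 40 N, if the wrist force passes 120 N, or if a joint passes its speed limit or range.

## Working session

There is one attempt and no reset: what is moved stays moved. The work goes in short steps, Python scripts to look and compute and a tool call to move; the robot and the scene stay as the last step left them, time stands still between calls to the robot, and variables do not carry over. Pictures are saved under pics/ and viewed, at most 10 in all, crops included, and the job is handed in when it is done.

Besides the shell and the picture viewer there is one more tool, called after "Request:" by a JSON object that holds its "name" and its "arguments". play_rows: Moves the arm, as the interface text tells. Its arguments: {"type":"object","properties":{"increments":{"type":"array"},"hand":{"type":"number"},"newtons":{"type":"number"}},"required":["increments"]}

```bash
mkdir -p pics; ls; cat > h.py <<'E'
import numpy as np, cv2
from plant import arm
def grab(n,fn=None):
    f=arm.grab_frame(n)
    f={k:(np.array(v) if k in('image','position','rotation') else v) for k,v in f.items()}
    if fn: cv2.imwrite('pics/'+fn,f['image'][:,:,::-1])
    return f
def ray(f,u,v):
    d=np.array([(u-f['cx'])/f['fx'],(v-f['cy'])/f['fy'],1.]); return f['rotation']@d
def onz(f,u,v,z):
    d=ray(f,u,v);p=f['position'];return p+d*(z-p[2])/d[2]
def proj(f,P):
    c=f['rotation'].T@(np.array(P)-f['position']);return c[0]/c[2]*f['fx']+f['cx'],c[1]/c[2]*f['fy']+f['cy']
E
python3 - <<'E'
from h import *
np.set_printoptions(precision=4,suppress=True)
a=grab('top','top0.png');b=grab('side','side0.png')
for f in(a,b):print(f['fx'],f['cx'],f['cy'],f['position'],f['rotation'].tolist())
s=arm.read_state();print(s)
E
```

```text
pics
466.84368903606634 320.7973102083219 206.21696637115838 [ 0.5222 -0.0065  1.1601] [[0.014275627963317352, -0.9972694696712966, 0.07245558161924906], [-0.9998384131599741, -0.0150289821765871, -0.009862923728833914], [0.010924926361212587, -0.07230307432098954, -0.9973228722072585]]
369.00665232248775 324.68726823389716 200.7769047599284 [ 0.4331 -0.599   0.6304] [[0.9658526426870775, -0.1774780520174403, 0.18875967171640154], [-0.25902851626254436, -0.6453182064534241, 0.7186575263521289], [-0.0057358850418827295, -0.7430114087090661, -0.6692541715603688]]
{'t': 0.1, 'qpos': array([-1.313 ,  0.3427,  1.5249,  0.    ,  1.2754, -0.146 ]), 'qd': array([ 0.0013, -0.003 , -0.0018, -0.0008, -0.0006, -0.0013]), 'effort': array([  0.002 , -43.2005, -24.4695,   0.072 ,   0.0526,  -0.    ]), 'ee_pos': array([ 0.2062, -0.4825,  0.2916]), 'tcp_rot': array([[ 0.9196,  0.3929, -0.0004],
       [ 0.3929, -0.9196,  0.0013],
       [ 0.0002, -0.0014, -1.    ]]), 'contact_force': array([ 0.5623, -0.3948,  0.0853]), 'moment': array([-0.0055,  0.0122, -0.0296]), 'gripper_force': 0.0, 'width': 0.9953606556632272}
```

View pics/top0.png

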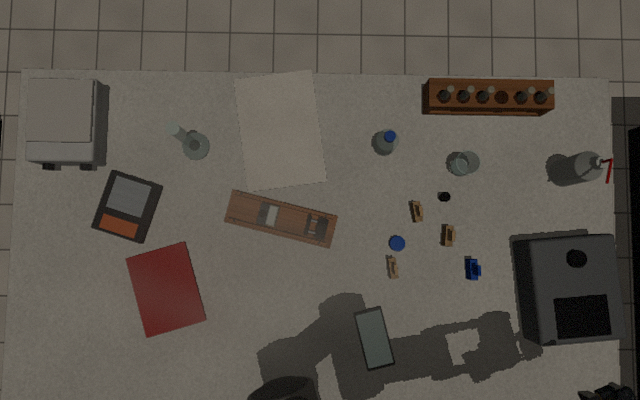

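View pics/side0.png

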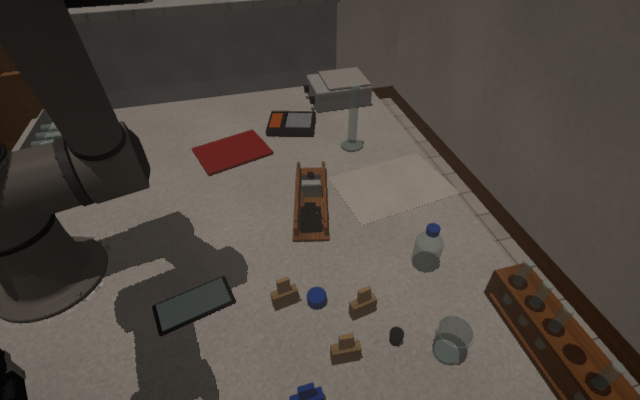

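The top view shows three beech spacers near (417,211), (448,236) and (393,267), with the blue decoy at (473,268). The cradle is at about (281,219): the cell is around (268,214) and the jaw around (316,225). Next I measure with colour masks and look at an enlarged crop.

```bash
python3 - <<'E'
from h import *
np.set_printoptions(precision=4,suppress=True)
a=grab('top')
im=a['image'].astype(np.uint8)
c=cv2.resize(im[180:290,215:490],None,fx=2.9,fy=2.9,interpolation=cv2.INTER_CUBIC)
c=cv2.convertScaleAbs(c,alpha=1.8)
cv2.imwrite('pics/crop1.png',c[:,:,::-1])
hsv=cv2.cvtColor(im,cv2.COLOR_RGB2HSV)
m=cv2.inRange(hsv,(5,70,40),(25,255,255))
n,l,st,ce=cv2.connectedComponentsWithStats(m)
for i in range(1,n):
    if st[i,4]>25:
        pts=np.argwhere(l==i)[:,::-1].astype(np.float32)
        r=cv2.minAreaRect(pts)
        z=0.036 if st[i,4]>500 else .04
        bx=np.array([onz(a,u,v,z)[:2] for u,v in cv2.boxPoints(r)])
        print(st[i],ce[i],bx.mean(0),bx.tolist())
E
```

```text
[ 429   78  126   31 2707] [490.8755  92.0513] [ 0.8907 -0.4351] [[0.8535551161360836, -0.2790128019257821], [0.9274278888080825, -0.28038540390087763], [0.9278747608245691, -0.5918373461794789], [0.8538019705316147, -0.5890078694327308]]
[429 110 110   6 435] [483.4253 112.5172] [ 0.8395 -0.4132] [[0.8335803167079074, -0.27904502433797357], [0.8443650749983737, -0.27921195927416154], [0.8454414960785112, -0.5474599654368579], [0.8346303198789814, -0.5471084419752921]]
[ 224  190  114   58 2747] [277.5734 217.621 ] [0.5729 0.0793] [[0.5632609173989089, 0.21597036156166768], [0.6425539245876549, 0.19858205768379367], [0.5823352109662915, -0.058041585310463634], [0.5034857555248619, -0.03933722330423989]]
[412 201  11  21 159] [417.4654 211.0063] [ 0.5961 -0.2517] [[0.6189322627594382, -0.23676552683016144], [0.6228606428338893, -0.25833856369529984], [0.5732430799667225, -0.2665562761724678], [0.5693487776288899, -0.24504686627630298]]
[ 98 213  41  26 595] [118.2857 225.3765] [0.5512 0.4669] [[0.5468513356510479, 0.5155216545903849], [0.582985122501657, 0.5053341657335112], [0.5554629005365628, 0.41808353828441475], [0.5194322902394356, 0.428472230026069]]
[309 222   8   9  54] [312.3148 225.7593] [0.5562 0.002 ] [[0.5481598471236284, 0.011344476758187862], [0.5671144363236388, 0.007868072359226253], [0.5642925434439003, -0.007403048303588288], [0.5453424099515446, -0.003907621089414525]]
[445 225  11  22 150] [449.38   235.3933] [ 0.5379 -0.3286] [[0.5137902729458947, -0.31430114627199457], [0.5639607079344175, -0.3195849098207284], [0.5619688776164231, -0.3429871971303722], [0.5118011351737108, -0.3376261981786374]]
[387 257  11  22 153] [392.6863 267.3333] [ 0.4591 -0.1912] [[0.48199235165283094, -0.17614636205916104], [0.48620073386312435, -0.195933916680816], [0.43617039224244303, -0.20617737501418376], [0.4319976294620839, -0.18644769702984157]]
```

View pics/crop1.png

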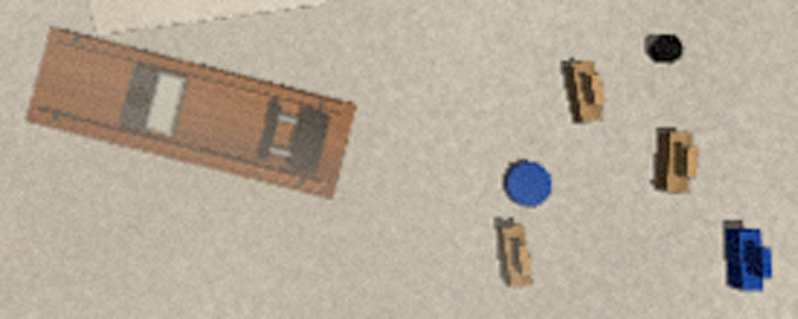

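The crop shows the cell lid at crop columns 150–185, the pad at about 262–278, and the spacers' tabs pointing right and away from the camera. Next I move above the spacers for a closer look.

Request:
{"name": "play_rows", "arguments": {"increments": [{"xyz":[0,0,0],"rotation":[0,0,-0.1167]},{"xyz":[0,0,0],"rotation":[0,0,-0.1167]},{"xyz":[0,0,0],"rotation":[0,0,-0.1167]},{"xyz":[0,0,0],"rotation":[0,0,-0.1167]},{"xyz":[0,0,0],"rotation":[0,0,-0.1167]},{"xyz":[0,0,0],"rotation":[0,0,-0.1167]},{"xyz":[0,0,0],"rotation":[0,0,-0.1167]},{"xyz":[0,0,0],"rotation":[0,0,-0.1167]},{"xyz":[0,0,0],"rotation":[0,0,-0.1167]},{"xyz":[0,0,0],"rotation":[0,0,-0.1167]},{"xyz":[2.2,3.2,0],"rotation":[0,0,0]},{"xyz":[2.2,3.2,0],"rotation":[0,0,0]},{"xyz":[2.2,3.2,0],"rotation":[0,0,0]},{"xyz":[2.2,3.2,0],"rotation":[0,0,0]},{"xyz":[2.2,3.2,0],"rotation":[0,0,0]},{"xyz":[2.2,3.2,0],"rotation":[0,0,0]},{"xyz":[2.2,3.2,0],"rotation":[0,0,0]},{"xyz":[2.2,3.2,0],"rotation":[0,0,0]},{"xyz":[2.2,3.2,0],"rotation":[0,0,0]},{"xyz":[2.2,3.2,0],"rotation":[0,0,0]}]}}

```text
t: 1.82
ee_pos: [0.5276, -0.2613, 0.292]
tcp_rot: [[-0.0, 1.0, -0.0], [1.0, 0.0, 0.0], [0.0, -0.0, -1.0]]
contact_force: [0.8, -1.3, 0.2]
width: 0.999
gripper_force: 0.0
```

```bash
python3 - <<'E'
from h import *
np.set_printoptions(precision=4,suppress=True)
a=grab('wrist','w1.png')
print(a['fx'],a['cx'],a['cy'],a['position'],a['rotation'])
s=arm.read_state();print(s['t'],s['ee_pos'],s['tcp_rot'],s['width'])
E
```

```text
315.62031434906487 319.2852421435943 198.15346579563308 [ 0.527  -0.1846  0.3843] [[ 1.      0.0012 -0.0002]
 [ 0.0011 -0.9586 -0.2847]
 [-0.0006  0.2847 -0.9586]]
1.8667 [ 0.5323 -0.257   0.2918] [[-0.0039  1.      0.0033]
 [ 1.      0.0039  0.0026]
 [ 0.0026  0.0033 -1.    ]] 1.0033250979271329
```

View pics/w1.png

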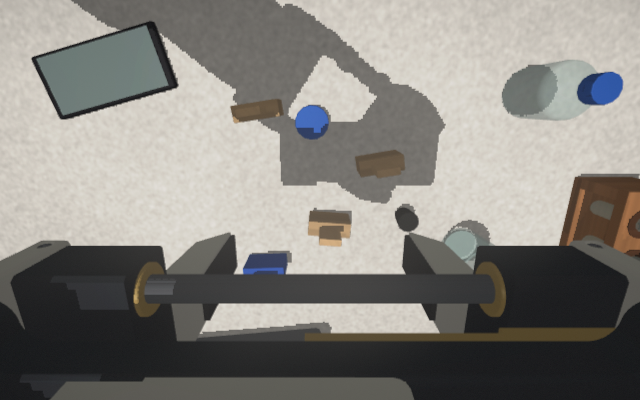

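The wrist view shows spacer b at (330,225), a at (380,163) and c at (257,111), partly in the arm's shadow, with the cap at (313,121). I'll fit the face edges nearest the camera.

```bash
cat >> h.py <<'E'
def spacers(f,zedge=0.0,amin=300,win=(60,270,180,480)):
    """components of beech colour; fit the uppermost (tool +x side) mask edge -> base line"""
    im=f['image'];hsv=cv2.cvtColor(im,cv2.COLOR_RGB2HSV)
    m=cv2.inRange(hsv,(8,80,30),(22,255,255));k=np.zeros_like(m);r0,r1,c0,c1=win;k[r0:r1,c0:c1]=1;m*=k
    m=cv2.morphologyEx(m,cv2.MORPH_OPEN,np.ones((3,3)))
    n,l,st,ce=cv2.connectedComponentsWithStats(m)
    for i in range(1,n):
        if st[i,4]<amin: continue
        x,y,w,h=st[i,:4]
        cs=np.arange(x+3,x+w-3);rs=np.array([np.argmax(l[:,c]==i) for c in cs])
        p=np.polyfit(cs,rs,1)
        for _ in range(3):
            g=np.abs(np.polyval(p,cs)-rs)<1.6; p=np.polyfit(cs[g],rs[g],1)
        A=onz(f,x,np.polyval(p,x),zedge);B=onz(f,x+w,np.polyval(p,x+w),zedge)
        d=B-A;L=np.linalg.norm(d);ang=np.arctan2(d[1],d[0]);nrm=np.array([d[1],-d[0],0])/L
        print('px',st[i].tolist(),'A',A[:2],'B',B[:2],'L %.4f ang %.3f'%(L,ang),'ctr',((A+B)/2+.009*nrm)[:2],'inl',g.sum(),len(g))
E
python3 - <<'E'
from h import *
np.set_printoptions(precision=4,suppress=True)
f=grab('wrist');spacers(f);print('z.04');spacers(f,.04)
c=f['image'][60:270,200:440];c=cv2.convertScaleAbs(cv2.resize(c,None,fx=2.8,fy=2.8,interpolation=cv2.INTER_CUBIC),alpha=1.3)
cv2.imwrite('pics/w1c.png',c[:,:,::-1])
E
```

```text
px [227, 104, 49, 23, 770] A [ 0.4241 -0.1873] B [ 0.4818 -0.1787] L 0.0584 ang 0.149 ctr [ 0.4543 -0.1919] inl 43 43
px [304, 225, 41, 16, 342] A [ 0.5131 -0.3299] B [ 0.5666 -0.334 ] L 0.0536 ang -0.078 ctr [ 0.5391 -0.3409] inl 35 35
z.04
px [227, 104, 49, 23, 770] A [ 0.4352 -0.1866] B [ 0.4869 -0.1789] L 0.0523 ang 0.149 ctr [ 0.4624 -0.1916] inl 43 43
px [304, 225, 41, 16, 342] A [ 0.515  -0.3143] B [ 0.5629 -0.3181] L 0.0481 ang -0.078 ctr [ 0.5382 -0.3252] inl 35 35
```

View pics/w1c.png

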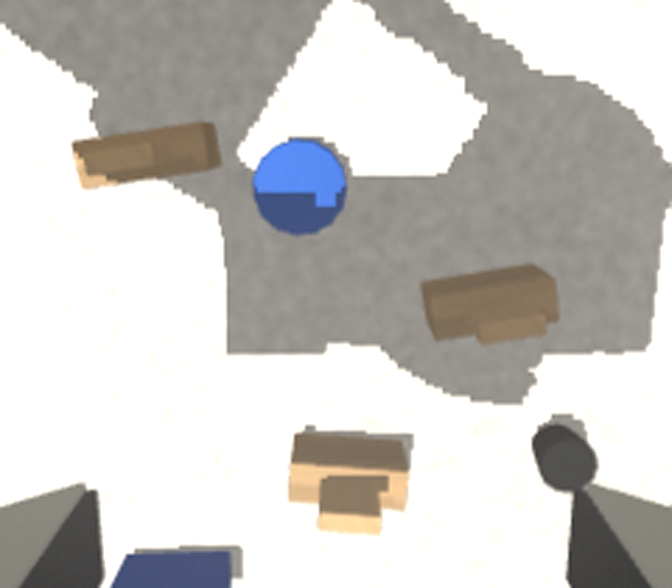

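Spacer b is at about (0.538, -0.326), yaw -0.08; the two views agree to within 3 mm. Next I hover above it and check.

Request:
{"name": "play_rows", "arguments": {"increments": [{"xyz":[0,0,0],"rotation":[0,0,0.08]},{"xyz":[-1.7,0.3,3.5],"rotation":[0,0,0]},{"xyz":[-1.7,0.3,3.5],"rotation":[0,0,0]},{"xyz":[-1.7,0.3,3.5],"rotation":[0,0,0]},{"xyz":[-1.7,0.3,3.5],"rotation":[0,0,0]},{"xyz":[0,0,0],"rotation":[0,0,0]},{"xyz":[0,0,0],"rotation":[0,0,0]}], "hand": 6, "newtons": 15}}

```text
t: 2.5
ee_pos: [0.5314, -0.3317, 0.1498]
tcp_rot: [[0.082, 0.997, -0.004], [0.997, -0.082, 0.003], [0.003, -0.005, -1.0]]
contact_force: [0.6, -0.3, 0.4]
width: 0.655
gripper_force: 0.0
```

```bash
python3 - <<'E'
from h import *
np.set_printoptions(precision=4,suppress=True)
f=grab('wrist','w2.png')
s=arm.read_state();print(s['t'],s['ee_pos'],s['tcp_rot'],s['width'])
for z in(0,.04,.076):print(proj(f,[s['ee_pos'][0],s['ee_pos'][1],z]))
E
```

```text
2.55 [ 0.5325 -0.3318  0.1524] [[ 0.0809  0.9967 -0.0007]
 [ 0.9967 -0.0809  0.0007]
 [ 0.0006 -0.0007 -1.    ]] 0.6529857801341655
(np.float64(322.28656370231766), np.float64(204.13308349578466))
(np.float64(322.54315573527003), np.float64(221.69803061744278))
(np.float64(322.86704634253425), np.float64(243.86988577731958))
```

View pics/w2.png

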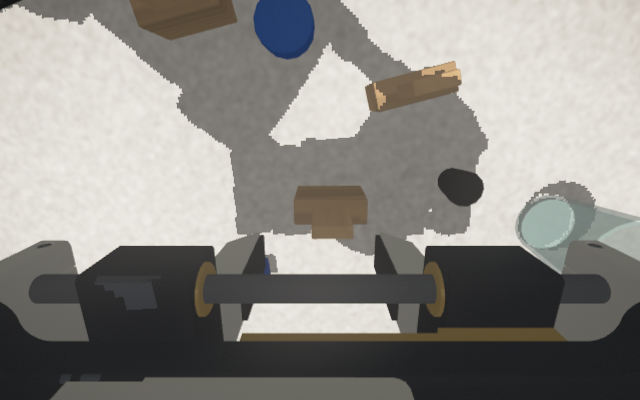

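The hover view shows spacer b's tab top centred near (332,236), with the TCP projecting to (323,244). The correction is about 5 mm along tool y and 4.5 mm along tool x.

Request:
{"name": "play_rows", "arguments": {"increments": [{"xyz":[0.45,0.5,0],"rotation":[0,0,0]},{"xyz":[0,0,1.4],"rotation":[0,0,0]},{"xyz":[0,0,1.4],"rotation":[0,0,0]},{"xyz":[0,0,1.4],"rotation":[0,0,0]},{"xyz":[0,0,0],"rotation":[0,0,0]}]}}

```text
t: 2.97
ee_pos: [0.5384, -0.3261, 0.1104]
tcp_rot: [[0.079, 0.997, -0.0], [0.997, -0.079, 0.0], [0.0, -0.0, -1.0]]
contact_force: [-1.2, 0.7, -1.1]
width: 0.655
gripper_force: 0.0
```

Request:
{"name": "play_rows", "arguments": {"increments": [{"xyz":[0,0,0],"rotation":[0,0,0]},{"xyz":[0,0,0],"rotation":[0,0,0]},{"xyz":[0,0,0],"rotation":[0,0,0]},{"xyz":[0,0,0],"rotation":[0,0,0]},{"xyz":[0,0,0],"rotation":[0,0,0]},{"xyz":[0,0,0],"rotation":[0,0,0]}], "hand": 0, "newtons": 20}}

```text
t: 3.47
ee_pos: [0.5383, -0.3275, 0.1107]
tcp_rot: [[0.08, 0.997, 0.001], [0.997, -0.08, -0.001], [-0.0, 0.001, -1.0]]
contact_force: [-0.4, -0.3, -0.1]
width: 0.266
gripper_force: 0.0
```

Request:
{"name": "play_rows", "arguments": {"increments": [{"xyz":[0,0,-1.0],"rotation":[0,0,0]},{"xyz":[0,0,-3.0],"rotation":[0,0,0]},{"xyz":[0,0,-4.0],"rotation":[0,0,0]},{"xyz":[0,0,-4.0],"rotation":[0,0,0.05]},{"xyz":[0,0,-3.0],"rotation":[0,0,0.1]},{"xyz":[3.5,-0.6,0],"rotation":[0,0,0]},{"xyz":[3.5,-0.6,0],"rotation":[0,0,0]},{"xyz":[3.5,-0.6,0],"rotation":[0,0,0]},{"xyz":[3.5,-0.6,0],"rotation":[0,0,0]},{"xyz":[3.5,-0.6,0],"rotation":[0,0,0]},{"xyz":[3.5,-0.6,0],"rotation":[0,0,0]},{"xyz":[3.5,-0.6,0],"rotation":[0,0,0]},{"xyz":[3.5,-0.6,0],"rotation":[0,0,0]},{"xyz":[3.5,-0.6,0],"rotation":[0,0,0]},{"xyz":[3.5,-0.6,0],"rotation":[0,0,0]},{"xyz":[0,0,0],"rotation":[0,0,0]},{"xyz":[0,0,0],"rotation":[0,0,0]}]}}

```text
t: 4.88
ee_pos: [0.5594, 0.0288, 0.2609]
tcp_rot: [[0.224, 0.974, 0.001], [0.974, -0.224, -0.0], [-0.0, 0.001, -1.0]]
contact_force: [-0.4, 0.0, -0.4]
width: 0.257
gripper_force: 20.0
```

```bash
python3 - <<'E'
from h import *
np.set_printoptions(precision=4,suppress=True)
f=grab('wrist','w3.png')
s=arm.read_state();print(s['t'],s['ee_pos'],s['tcp_rot'],s['width'],s['gripper_force'])
print(f['position'],f['rotation'])
E
```

```text
4.9333 [0.5595 0.0274 0.2608] [[ 0.2263  0.9741  0.0005]
 [ 0.9741 -0.2263 -0.0006]
 [-0.0005  0.0006 -1.    ]] 0.26051286485339004 19.99563306570053
[0.576  0.1035 0.3532] [[ 0.9747 -0.2144 -0.0632]
 [-0.2235 -0.9343 -0.2779]
 [ 0.0005  0.285  -0.9585]]
```

View pics/w3.png

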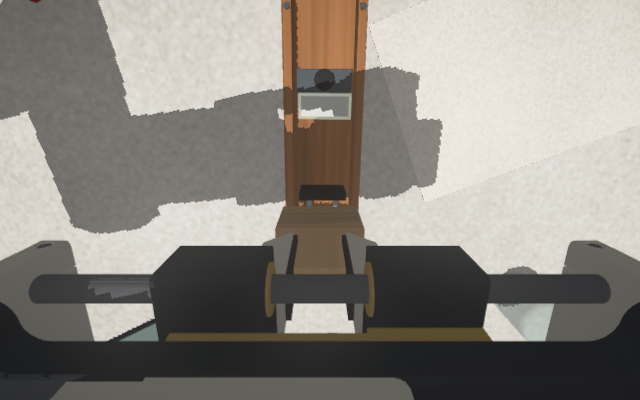

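The view shows the stop's knob at (324,78), the cell lid at rows 94–119 and columns 298–352, the pad's front top edge near row 186, and the held spacer gripped squarely below. Next I take edges from intensity profiles.

```bash
python3 - <<'E'
from h import *
np.set_printoptions(precision=4,suppress=True,linewidth=200)
f=grab('wrist');im=f['image'].astype(int)
print([(r,*im[r,335]) for r in list(range(90,96))+list(range(115,128))+list(range(180,200))])
for r in (40,150,175):print(r,[(c,*im[r,c]) for c in list(range(280,304))+list(range(346,370))][::1])
E
```

```text
[(90, np.int64(60), np.int64(61), np.int64(61)), (91, np.int64(107), np.int64(112), np.int64(106)), (92, np.int64(156), np.int64(161), np.int64(149)), (93, np.int64(168), np.int64(169), np.int64(153)), (94, np.int64(154), np.int64(154), np.int64(141)), (95, np.int64(120), np.int64(120), np.int64(116)), (115, np.int64(164), np.int64(164), np.int64(148)), (116, np.int64(167), np.int64(168), np.int64(153)), (117, np.int64(149), np.int64(147), np.int64(133)), (118, np.int64(102), np.int64(84), np.int64(66)), (119, np.int64(99), np.int64(72), np.int64(52)), (120, np.int64(99), np.int64(72), np.int64(52)), (121, np.int64(98), np.int64(71), np.int64(51)), (122, np.int64(98), np.int64(72), np.int64(53)), (123, np.int64(99), np.int64(72), np.int64(53)), (124, np.int64(98), np.int64(72), np.int64(52)), (125, np.int64(99), np.int64(73), np.int64(53)), (126, np.int64(98), np.int64(72), np.int64(52)), (127, np.int64(99), np.int64(72), np.int64(52)), (180, np.int64(99), np.int64(73), np.int64(54)), (181, np.int64(99), np.int64(73), np.int64(53)), (182, np.int64(99), np.int64(72), np.int64(52)), (1
[... 7381 characters left out ...]
9), np.int64(73), np.int64(54)), (357, np.int64(99), np.int64(74), np.int64(55)), (358, np.int64(98), np.int64(75), np.int64(57)), (359, np.int64(104), np.int64(90), np.int64(79)), (360, np.int64(120), np.int64(117), np.int64(111)), (361, np.int64(121), np.int64(118), np.int64(112)), (362, np.int64(121), np.int64(117), np.int64(113)), (363, np.int64(120), np.int64(117), np.int64(112)), (364, np.int64(121), np.int64(117), np.int64(112)), (365, np.int64(121), np.int64(118), np.int64(113)), (366, np.int64(123), np.int64(120), np.int64(114)), (367, np.int64(122), np.int64(118), np.int64(114)), (368, np.int64(121), np.int64(118), np.int64(112)), (369, np.int64(120), np.int64(117), np.int64(112))]
```

```bash
python3 - <<'E'
from h import *
np.set_printoptions(precision=4,suppress=True,linewidth=200)
f=grab('wrist');s=arm.read_state();T=s['ee_pos'];R=np.array(s['tcp_rot'])
M=[]
for r,l,q in((40,290.2,356.4),(150,292.7,352.7),(175,292.6,351.9)):
    A=onz(f,l,r,.036);B=onz(f,q,r,.036);M.append((A+B)/2);print(A,B,np.linalg.norm(A-B))
d=M[2]-M[0];yaw=np.arctan2(d[0],-d[1]);print('mid',M,'cradle yaw',yaw)
ax=np.array([-np.sin(yaw),np.cos(yaw),0]);xx=np.array([np.cos(yaw),np.sin(yaw),0])
O=M[0]
def al(P):return (P-O)@ax,(P-O)@xx
cn=onz(f,325,117.7,.048);cf=onz(f,325,90.7,.048);pf=onz(f,325,183.4,.0455);g=al(cn)[0]-al(pf)[0]
print('cell near',al(cn),'far',al(cf),'pad',al(pf),'gap',g,'tcp',al(np.array(T)),'tool y ang',np.arctan2(R[1,1],R[0,1]),T)
E
```

```text
[0.5634 0.1618 0.036 ] [0.6222 0.1481 0.036 ] 0.06034496262158054
[0.5406 0.0644 0.036 ] [0.5991 0.0507 0.036 ] 0.060121988798353634
[0.5341 0.0396 0.036 ] [0.5933 0.0258 0.036 ] 0.06079187818040287
mid [array([0.5928, 0.155 , 0.036 ]), array([0.5699, 0.0575, 0.036 ]), array([0.5637, 0.0327, 0.036 ])] cradle yaw -0.2338026218501054
cell near (np.float64(-0.06820036715721892), np.float64(0.002024464109452012)) far (np.float64(-0.04423973361543141), np.float64(0.0017823736476925709)) pad (np.float64(-0.1321517420319839), np.float64(0.0027150132614212792)) gap 0.06395137487476499 tcp (np.float64(-0.13315303039739884), np.float64(-0.00242918098497772)) tool y ang -0.23098935049708247 [0.5596 0.026  0.2605]
```

The gap measures 64 mm (checks: rails 60 mm apart, cell 24 mm deep), so three spacers are needed. I'm placing the first one.

Request:
{"name": "play_rows", "arguments": {"increments": [{"xyz":[2.6,0.15,0],"rotation":[0,0,0]},{"xyz":[2.6,0.15,0],"rotation":[0,0,0]},{"xyz":[0,0,3.0],"rotation":[0,0,0]},{"xyz":[0,0,3.0],"rotation":[0,0,0]},{"xyz":[0,0,3.0],"rotation":[0,0,0]},{"xyz":[0,0,2.0],"rotation":[0,0,0]},{"xyz":[0,0,1.5],"rotation":[0,0,0]},{"xyz":[0,0,1.0],"rotation":[0,0,0]},{"xyz":[0,0,0.5],"rotation":[0,0,0]},{"xyz":[0,0,0],"rotation":[0,0,0]},{"xyz":[0,0,0],"rotation":[0,0,0]}]}}

```text
t: 5.95
ee_pos: [0.5749, 0.0764, 0.1209]
tcp_rot: [[0.229, 0.973, 0.001], [0.973, -0.229, -0.0], [0.0, 0.001, -1.0]]
contact_force: [0.1, -0.4, -0.4]
width: 0.26
gripper_force: 20.0
```

Request:
{"name": "play_rows", "arguments": {"increments": [{"xyz":[0.1,0,0],"rotation":[0,0,0]},{"xyz":[0.1,0,0],"rotation":[0,0,0]},{"xyz":[0.1,0,0],"rotation":[0,0,0]},{"xyz":[0,0,0],"rotation":[0,0,0]}]}}

```text
t: 6.28
ee_pos: [0.5753, 0.0793, 0.121]
tcp_rot: [[0.228, 0.974, 0.001], [0.974, -0.228, -0.002], [-0.001, 0.001, -1.0]]
contact_force: [-1.2, -5.4, 1.9]
width: 0.261
gripper_force: 20.0
```

Request:
{"name": "play_rows", "arguments": {"increments": [{"xyz":[-0.06,0,0],"rotation":[0,0,0]},{"xyz":[0,0,0.15],"rotation":[0,0,0]},{"xyz":[0,0,0.1],"rotation":[0,0,0]},{"xyz":[0,0,0],"rotation":[0,0,0]}]}}

```text
t: 6.62
ee_pos: [0.5752, 0.0791, 0.1186]
tcp_rot: [[0.228, 0.974, 0.001], [0.974, -0.228, -0.0], [-0.0, 0.001, -1.0]]
contact_force: [-1.3, -3.5, 8.1]
width: 0.262
gripper_force: 20.0
```

Contact with the cell was felt and the spacer is on the board. Releasing, then going on to spacer a.

Request:
{"name": "play_rows", "arguments": {"increments": [{"xyz":[0,0,-0.05],"rotation":[0,0,0]},{"xyz":[0,0,0],"rotation":[0,0,0]},{"xyz":[0,0,0],"rotation":[0,0,0]},{"xyz":[0,0,0],"rotation":[0,0,0]}], "hand": 5}}

```text
t: 6.95
ee_pos: [0.5747, 0.0796, 0.1179]
tcp_rot: [[0.228, 0.974, -0.0], [0.974, -0.228, 0.0], [0.0, -0.0, -1.0]]
contact_force: [-0.0, -0.1, 0.3]
width: 0.5
gripper_force: 0.0
```

Request:
{"name": "play_rows", "arguments": {"increments": [{"xyz":[0,0,-2],"rotation":[0,0,0]},{"xyz":[0,0,-4],"rotation":[0,0,0]},{"xyz":[0,0,-4],"rotation":[0,0,0]},{"xyz":[0,0,0],"rotation":[0,0,-0.1]},{"xyz":[0,0,0],"rotation":[0,0,-0.1]},{"xyz":[0,0,0],"rotation":[0,0,-0.1]},{"xyz":[0,0,0],"rotation":[0,0,-0.09]},{"xyz":[-3.7,-0.39,0],"rotation":[0,0,0]},{"xyz":[-3.7,-0.39,0],"rotation":[0,0,0]},{"xyz":[-3.7,-0.39,0],"rotation":[0,0,0]},{"xyz":[-3.7,-0.39,0],"rotation":[0,0,0]},{"xyz":[-3.7,-0.39,0],"rotation":[0,0,0]},{"xyz":[-3.7,-0.39,0],"rotation":[0,0,0]},{"xyz":[-3.7,-0.39,0],"rotation":[0,0,0]},{"xyz":[-3.7,-0.39,0],"rotation":[0,0,0]},{"xyz":[-3.7,-0.39,0],"rotation":[0,0,0]},{"xyz":[0,0,3.5],"rotation":[0,0,0]},{"xyz":[0,0,3.0],"rotation":[0,0,0]},{"xyz":[0,0,0],"rotation":[0,0,0]},{"xyz":[0,0,0],"rotation":[0,0,0]}], "hand": 6}}

```text
t: 8.62
ee_pos: [0.5925, -0.2545, 0.1517]
tcp_rot: [[-0.159, 0.987, -0.004], [0.987, 0.159, 0.002], [0.003, -0.003, -1.0]]
contact_force: [-0.0, 0.6, 0.6]
width: 0.651
gripper_force: 0.0
```

```bash
cat >> h.py <<'E'
def hover(fn):
    np.set_printoptions(precision=4,suppress=True)
    f=grab('wrist',fn);s=arm.read_state();T=s['ee_pos'];R=np.array(s['tcp_rot'])
    print(s['t'],T,'phi',np.arctan2(R[1,1],R[0,1]),[np.round(proj(f,[T[0],T[1],z]),1) for z in(0,.04,.076)])
E
python3 -c "
from h import *
hover('w4.png')"
```

```text
8.6667 [ 0.5936 -0.2548  0.1538] phi 0.16048475291337155 [array([322. , 204.3]), array([322.3, 221.7]), array([322.6, 243.7])]
```

View pics/w4.png

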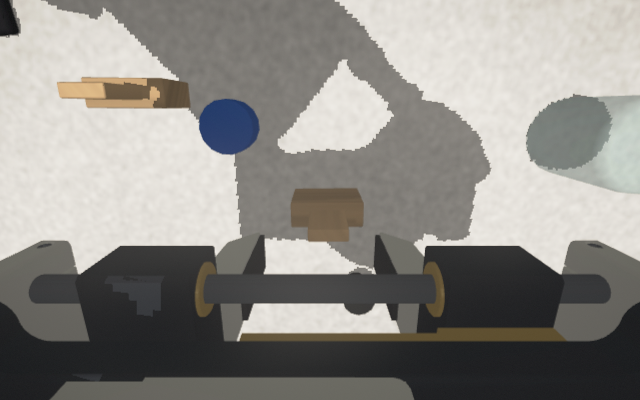

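This shows spacer a's tab centred near (328,237), against a TCP projection of (322.6,244), and square to the tool. Correcting and grasping.

Request:
{"name": "play_rows", "arguments": {"increments": [{"xyz":[0.35,0.3,0],"rotation":[0,0,0]},{"xyz":[0,0,1.4],"rotation":[0,0,0]},{"xyz":[0,0,1.4],"rotation":[0,0,0]},{"xyz":[0,0,1.4],"rotation":[0,0,0]},{"xyz":[0,0,0],"rotation":[0,0,0]}]}}

```text
t: 9.08
ee_pos: [0.5957, -0.25, 0.1108]
tcp_rot: [[-0.16, 0.987, -0.001], [0.987, 0.16, 0.001], [0.001, -0.001, -1.0]]
contact_force: [-0.5, 0.7, -0.7]
width: 0.655
gripper_force: 0.0
```

Request:
{"name": "play_rows", "arguments": {"increments": [{"xyz":[0,0,0],"rotation":[0,0,0]},{"xyz":[0,0,0],"rotation":[0,0,0]},{"xyz":[0,0,0],"rotation":[0,0,0]},{"xyz":[0,0,0],"rotation":[0,0,0]},{"xyz":[0,0,0],"rotation":[0,0,0]},{"xyz":[0,0,0],"rotation":[0,0,0]},{"xyz":[0,0,0],"rotation":[0,0,0]},{"xyz":[0,0,0],"rotation":[0,0,0]}], "hand": 0}}

```text
t: 9.75
ee_pos: [0.5959, -0.2512, 0.1116]
tcp_rot: [[-0.159, 0.987, 0.001], [0.987, 0.159, -0.0], [-0.0, 0.001, -1.0]]
contact_force: [-0.4, -0.3, 2.2]
width: 0.262
gripper_force: 20.0
```

Request:
{"name": "play_rows", "arguments": {"increments": [{"xyz":[0,0,-3],"rotation":[0,0,0]},{"xyz":[0,0,-4],"rotation":[0,0,0]},{"xyz":[0,0,-4],"rotation":[0,0,0]},{"xyz":[0,0,0],"rotation":[0,0,0.1]},{"xyz":[0,0,0],"rotation":[0,0,0.1]},{"xyz":[0,0,0],"rotation":[0,0,0.1]},{"xyz":[0,0,0],"rotation":[0,0,0.09]},{"xyz":[3.28,-1.06,0],"rotation":[0,0,0]},{"xyz":[3.28,-1.06,0],"rotation":[0,0,0]},{"xyz":[3.28,-1.06,0],"rotation":[0,0,0]},{"xyz":[3.28,-1.06,0],"rotation":[0,0,0]},{"xyz":[3.28,-1.06,0],"rotation":[0,0,0]},{"xyz":[3.28,-1.06,0],"rotation":[0,0,0]},{"xyz":[3.28,-1.06,0],"rotation":[0,0,0]},{"xyz":[3.28,-1.06,0],"rotation":[0,0,0]},{"xyz":[3.28,-1.06,0],"rotation":[0,0,0]},{"xyz":[0,0,0],"rotation":[0,0,0]},{"xyz":[0,0,0],"rotation":[0,0,0]},{"xyz":[0,0,0],"rotation":[0,0,0]}]}}

```text
t: 11.33
ee_pos: [0.5701, 0.0578, 0.2211]
tcp_rot: [[0.227, 0.974, -0.0], [0.974, -0.227, -0.001], [-0.001, 0.0, -1.0]]
contact_force: [0.6, -0.6, -0.8]
width: 0.258
gripper_force: 20.0
```

```bash
cat >> h.py <<'E'
O=np.array([.5928,.155]);AX=np.array([.2309,.973]);XX=np.array([.973,-.2309])
def where():
    s=arm.read_state();T=np.array(s['ee_pos']);R=np.array(s['tcp_rot']);F=np.array(s['contact_force'])
    print('t %.2f s %.4f lat %.4f z %.4f phi %.4f F along %.2f z %.2f'%(s['t'],(T[:2]-O)@AX,(T[:2]-O)@XX,T[2],np.arctan2(R[1,1],R[0,1]),F[:2]@AX,F[2]),s['width'])
E
python3 - <<'E'
from h import *
f=grab('wrist','w5.png');where()
E
```

```text
t 11.38 s -0.1004 lat 0.0006 z 0.2211 phi -0.2306 F along -0.79 z -0.40 0.2588822369905612
```

View pics/w5.png

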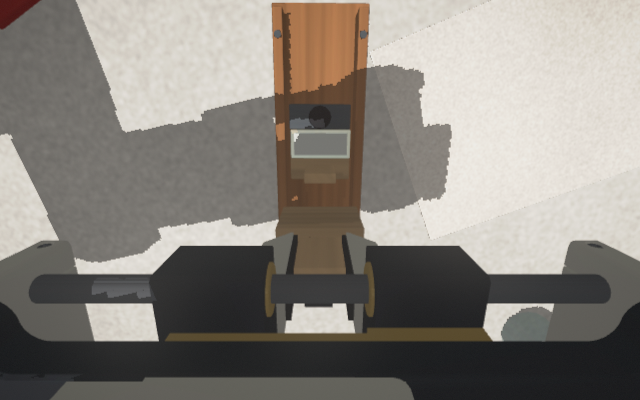

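Spacer 1 stands square against the cell (lid rows 130–158, tab near (320,178)). I'm lowering the second. I'll keep the last picture for later.

Request:
{"name": "play_rows", "arguments": {"increments": [{"xyz":[0,0,2.5],"rotation":[0,0,0]},{"xyz":[0,0,3.0],"rotation":[0,0,0]},{"xyz":[0,0,2.0],"rotation":[0,0,0]},{"xyz":[0,0,1.5],"rotation":[0,0,0]},{"xyz":[0,0,0.6],"rotation":[0,0,0]},{"xyz":[0,0,0.4],"rotation":[0,0,0]},{"xyz":[0,0,0],"rotation":[0,0,0]},{"xyz":[0.1,0,0],"rotation":[0,0,0]},{"xyz":[0.1,0,0],"rotation":[0,0,0]},{"xyz":[0,0,0],"rotation":[0,0,0]}]}}

```text
t: 12.22
ee_pos: [0.5711, 0.0601, 0.1223]
tcp_rot: [[0.228, 0.974, 0.002], [0.974, -0.228, -0.0], [0.0, 0.002, -1.0]]
contact_force: [0.2, -0.7, -0.2]
width: 0.257
gripper_force: 20.0
```

```bash
python3 -c "
from h import *
where()"
```

```text
t 12.22 s -0.0973 lat 0.0008 z 0.1223 phi -0.2299 F along -0.64 z -0.17 0.25716955844522893
```

Request:
{"name": "play_rows", "arguments": {"increments": [{"xyz":[0.1,0,0],"rotation":[0,0,0]},{"xyz":[0.1,0,0],"rotation":[0,0,0]},{"xyz":[0,0,0],"rotation":[0,0,0]}]}}

```text
t: 12.47
ee_pos: [0.5712, 0.062, 0.1216]
tcp_rot: [[0.228, 0.974, 0.001], [0.974, -0.228, -0.001], [-0.0, 0.001, -1.0]]
contact_force: [0.9, -0.8, 0.6]
width: 0.259
gripper_force: 20.0
```

Request:
{"name": "play_rows", "arguments": {"increments": [{"xyz":[0.1,0,0],"rotation":[0,0,0]},{"xyz":[0.05,0,0],"rotation":[0,0,0]},{"xyz":[0,0,0],"rotation":[0,0,0]}]}}

```text
t: 12.72
ee_pos: [0.5713, 0.0624, 0.1215]
tcp_rot: [[0.228, 0.974, -0.0], [0.974, -0.228, -0.002], [-0.002, 0.0, -1.0]]
contact_force: [-1.3, -6.4, 2.5]
width: 0.254
gripper_force: 20.0
```

Contact. Backing off slightly, lowering onto the board and releasing.

Request:
{"name": "play_rows", "arguments": {"increments": [{"xyz":[-0.06,0,0],"rotation":[0,0,0]},{"xyz":[0,0,0.15],"rotation":[0,0,0]},{"xyz":[0,0,0.1],"rotation":[0,0,0]},{"xyz":[0,0,0],"rotation":[0,0,0]}]}}

```text
t: 13.05
ee_pos: [0.5715, 0.0622, 0.1195]
tcp_rot: [[0.228, 0.974, 0.001], [0.974, -0.228, -0.001], [-0.001, 0.001, -1.0]]
contact_force: [-2.6, -6.0, 7.7]
width: 0.26
gripper_force: 20.0
```

Request:
{"name": "play_rows", "arguments": {"increments": [{"xyz":[0,0,-0.05],"rotation":[0,0,0]},{"xyz":[0,0,0],"rotation":[0,0,0]},{"xyz":[0,0,0],"rotation":[0,0,0]},{"xyz":[0,0,0],"rotation":[0,0,0]}], "hand": 5}}

```text
t: 13.38
ee_pos: [0.5711, 0.0632, 0.1189]
tcp_rot: [[0.228, 0.974, -0.0], [0.974, -0.228, 0.0], [0.0, -0.0, -1.0]]
contact_force: [-0.2, 0.6, -0.7]
width: 0.499
gripper_force: 0.0
```

Request:
{"name": "play_rows", "arguments": {"increments": [{"xyz":[0,0,-2],"rotation":[0,0,0]},{"xyz":[0,0,-4],"rotation":[0,0,0]},{"xyz":[0,0,-4],"rotation":[0,0,0]},{"xyz":[0,0,0],"rotation":[0,0,-0.1]},{"xyz":[0,0,0],"rotation":[0,0,-0.1]},{"xyz":[0,0,0],"rotation":[0,0,-0.1]},{"xyz":[0,0,0],"rotation":[0,0,-0.095]},{"xyz":[-2.9,-1.87,0],"rotation":[0,0,0]},{"xyz":[-2.9,-1.87,0],"rotation":[0,0,0]},{"xyz":[-2.9,-1.87,0],"rotation":[0,0,0]},{"xyz":[-2.9,-1.87,0],"rotation":[0,0,0]},{"xyz":[-2.9,-1.87,0],"rotation":[0,0,0]},{"xyz":[-2.9,-1.87,0],"rotation":[0,0,0]},{"xyz":[-2.9,-1.87,0],"rotation":[0,0,0]},{"xyz":[-2.9,-1.87,0],"rotation":[0,0,0]},{"xyz":[0,0,3.5],"rotation":[0,0,0]},{"xyz":[0,0,3.0],"rotation":[0,0,0]},{"xyz":[0,0,0],"rotation":[0,0,0]},{"xyz":[0,0,0],"rotation":[0,0,0]}], "hand": 6}}

```text
t: 14.97
ee_pos: [0.4612, -0.1901, 0.1534]
tcp_rot: [[-0.164, 0.986, -0.003], [0.986, 0.164, 0.002], [0.002, -0.003, -1.0]]
contact_force: [0.3, -0.0, 0.6]
width: 0.656
gripper_force: 0.0
```

```bash
python3 - <<'E'
from h import *
hover('w6.png')
for n in('w4.png','w6.png'):
    im=cv2.imread('pics/'+n);h=cv2.cvtColor(im,cv2.COLOR_BGR2HSV)
    m=cv2.inRange(h,(8,60,30),(22,255,255));m[:140]=0;m[262:]=0;m[:,:262]=0;m[:,385:]=0
    m=cv2.morphologyEx(m,cv2.MORPH_OPEN,np.ones((3,3)))
    print(n)
    for r in range(176,250,4):
        c=np.flatnonzero(m[r]); print((r,c.min(),c.max(),len(c)) if len(c) else (r,),end=' ')
    tops=[(c,int(np.argmax(m[:,c]>0))) for c in range(270,385,8) if m[:,c].any()];print('\n',tops)
E
```

```text
15.0167 [ 0.4621 -0.1904  0.1548] phi 0.16546862086361686 [array([321.7, 203.6]), array([322. , 220.8]), array([322.3, 242.4])]
w4.png
(176,) (180,) (184,) (188,) (192, np.int64(294), np.int64(358), 65) (196, np.int64(293), np.int64(359), 67) (200, np.int64(292), np.int64(361), 70) (204, np.int64(291), np.int64(363), 73) (208, np.int64(291), np.int64(362), 72) (212, np.int64(291), np.int64(362), 72) (216, np.int64(291), np.int64(362), 72) (220, np.int64(291), np.int64(362), 72) (224, np.int64(292), np.int64(362), 71) (228, np.int64(308), np.int64(347), 40) (232, np.int64(308), np.int64(348), 41) (236, np.int64(308), np.int64(348), 41) (240, np.int64(308), np.int64(348), 41) (244,) (248,) 
 [(294, 192), (302, 189), (310, 189), (318, 189), (326, 189), (334, 189), (342, 189), (350, 189), (358, 192)]
w6.png
(176,) (180,) (184,) (188,) (192,) (196, np.int64(287), np.int64(348), 62) (200, np.int64(285), np.int64(350), 66) (204, np.int64(284), np.int64(351), 68) (208, np.int64(282), np.int64(352), 71) (212, np.int64(282), np.int64(353), 72) (216, np.int64(282), np.int64(352), 71) (220, np.int64(282), np.int64(352), 71) (224, np.int64(282), np.int64(352), 71) (228, np.int64(282), np.int64(352), 71) (232, np.int64(297), np.int64(337), 41) (236, np.int64(297), np.int64(336), 40) (240, np.int64(297), np.int64(336), 40) (244, np.int64(297), np.int64(336), 40) (248,) 
 [(286, 197), (294, 194), (302, 194), (310, 194), (318, 194), (326, 194), (334, 194), (342, 194), (350, 200)]
```

Spacer c needs a correction of -3 mm along tool y and -1 mm along tool x; it is square to the tool.

Request:
{"name": "play_rows", "arguments": {"increments": [{"xyz":[-0.1,-0.3,0],"rotation":[0,0,0]},{"xyz":[0,0,1.4],"rotation":[0,0,0]},{"xyz":[0,0,1.4],"rotation":[0,0,0]},{"xyz":[0,0,1.45],"rotation":[0,0,0]},{"xyz":[0,0,0],"rotation":[0,0,0]}]}}

```text
t: 15.43
ee_pos: [0.4587, -0.1915, 0.1113]
tcp_rot: [[-0.165, 0.986, -0.001], [0.986, 0.165, 0.0], [0.001, -0.001, -1.0]]
contact_force: [-0.3, 0.8, -1.2]
width: 0.652
gripper_force: 0.0
```

Request:
{"name": "play_rows", "arguments": {"increments": [{"xyz":[0,0,0],"rotation":[0,0,0]},{"xyz":[0,0,0],"rotation":[0,0,0]},{"xyz":[0,0,0],"rotation":[0,0,0]},{"xyz":[0,0,0],"rotation":[0,0,0]},{"xyz":[0,0,0],"rotation":[0,0,0]},{"xyz":[0,0,0],"rotation":[0,0,0]},{"xyz":[0,0,0],"rotation":[0,0,0]},{"xyz":[0,0,0],"rotation":[0,0,0]}], "hand": 0}}

```text
t: 16.1
ee_pos: [0.4591, -0.1922, 0.112]
tcp_rot: [[-0.164, 0.986, 0.001], [0.986, 0.164, -0.0], [-0.0, 0.0, -1.0]]
contact_force: [0.4, 1.1, 3.0]
width: 0.257
gripper_force: 20.0
```

Request:
{"name": "play_rows", "arguments": {"increments": [{"xyz":[0,0,-3],"rotation":[0,0,0]},{"xyz":[0,0,-4],"rotation":[0,0,0]},{"xyz":[0,0,-4],"rotation":[0,0,0]},{"xyz":[0,0,0],"rotation":[0,0,0.1]},{"xyz":[0,0,0],"rotation":[0,0,0.1]},{"xyz":[0,0,0],"rotation":[0,0,0.1]},{"xyz":[0,0,0],"rotation":[0,0,0.095]},{"xyz":[3.6,0.72,0],"rotation":[0,0,0]},{"xyz":[3.6,0.72,0],"rotation":[0,0,0]},{"xyz":[3.6,0.72,0],"rotation":[0,0,0]},{"xyz":[3.6,0.72,0],"rotation":[0,0,0]},{"xyz":[3.6,0.72,0],"rotation":[0,0,0]},{"xyz":[3.6,0.72,0],"rotation":[0,0,0]},{"xyz":[3.6,0.72,0],"rotation":[0,0,0]},{"xyz":[0,0,0],"rotation":[0,0,0]},{"xyz":[0,0,0],"rotation":[0,0,0]},{"xyz":[0,0,0],"rotation":[0,0,0]}]}}

```text
t: 17.52
ee_pos: [0.565, 0.0416, 0.2213]
tcp_rot: [[0.227, 0.974, -0.001], [0.974, -0.227, -0.0], [-0.001, -0.001, -1.0]]
contact_force: [-0.1, -0.4, -1.2]
width: 0.258
gripper_force: 20.0
```

```bash
python3 - <<'E'
from h import *
where()
f=grab('wrist','w7.png')
c=f['image'][110:250,260:390];cv2.imwrite('pics/w7c.png',cv2.convertScaleAbs(cv2.resize(c,None,fx=4,fy=4,interpolation=cv2.INTER_CUBIC),alpha=1.5)[:,:,::-1])
for s in (-.0682,-.0862,-.1042):print(s,[np.round(proj(f,[*(O+s*AX+l*XX),.048]),1) for l in(-.025,.025)])
g=f['image'].astype(int).sum(2)
for c in(300,338):print(c,g[135:215,c].tolist())
E
```

```text
t 17.52 s -0.1168 lat -0.0008 z 0.2213 phi -0.2293 F along -0.44 z -1.18 0.25755499297382883
-0.0682 [array([291.4, 139.2]), array([351.5, 139.5])]
-0.0862 [array([291.8, 160.6]), array([350.8, 160.9])]
-0.1042 [array([292.2, 181.3]), array([350.1, 181.6])]
300 [512, 504, 434, 254, 265, 266, 266, 266, 266, 270, 270, 267, 267, 260, 254, 246, 243, 243, 243, 245, 247, 246, 247, 246, 246, 263, 264, 264, 265, 263, 266, 264, 264, 267, 261, 252, 245, 244, 243, 244, 242, 244, 247, 249, 243, 215, 192, 195, 192, 192, 194, 195, 192, 192, 194, 195, 194, 192, 193, 196, 192, 193, 192, 194, 193, 191, 189, 192, 192, 188, 191, 205, 232, 242, 238, 236, 242, 236, 227, 224]
338 [489, 485, 427, 278, 262, 259, 260, 263, 267, 264, 270, 268, 269, 269, 269, 268, 266, 262, 259, 254, 259, 256, 252, 253, 248, 257, 263, 261, 261, 262, 263, 264, 266, 270, 266, 266, 266, 262, 257, 250, 251, 253, 255, 254, 252, 242, 234, 234, 230, 227, 222, 225, 222, 224, 224, 220, 220, 222, 222, 222, 222, 220, 219, 219, 222, 220, 222, 219, 217, 219, 219, 217, 227, 234, 238, 234, 234, 239, 231, 222]
```

The pack edges (rows 137.5, 159.5 and 180) match the expected faces, flush and square. Lowering the third spacer.

Request:
{"name": "play_rows", "arguments": {"increments": [{"xyz":[0.05,0.1,2.5],"rotation":[0,0,0]},{"xyz":[0,0,3.0],"rotation":[0,0,0]},{"xyz":[0,0,2.0],"rotation":[0,0,0]},{"xyz":[0,0,1.5],"rotation":[0,0,0]},{"xyz":[0,0,0.6],"rotation":[0,0,0]},{"xyz":[0,0,0.4],"rotation":[0,0,0]},{"xyz":[0,0,0],"rotation":[0,0,0]},{"xyz":[0.1,0,0],"rotation":[0,0,0]},{"xyz":[0.1,0,0],"rotation":[0,0,0]},{"xyz":[0.05,0,0],"rotation":[0,0,0]},{"xyz":[0,0,0],"rotation":[0,0,0]}]}}

```text
t: 18.48
ee_pos: [0.5675, 0.0446, 0.1225]
tcp_rot: [[0.228, 0.974, 0.002], [0.974, -0.228, -0.0], [0.0, 0.002, -1.0]]
contact_force: [0.2, -0.3, -0.4]
width: 0.258
gripper_force: 20.0
```

Request:
{"name": "play_rows", "arguments": {"increments": [{"xyz":[0.08,0,0],"rotation":[0,0,0]},{"xyz":[0.05,0,0],"rotation":[0,0,0]},{"xyz":[0,0,0],"rotation":[0,0,0]},{"xyz":[0,0,0],"rotation":[0,0,0]}]}}

```text
t: 18.82
ee_pos: [0.5675, 0.0453, 0.1219]
tcp_rot: [[0.228, 0.974, 0.0], [0.974, -0.228, -0.001], [-0.001, 0.0, -1.0]]
contact_force: [-0.0, -4.7, 2.1]
width: 0.258
gripper_force: 20.0
```

Request:
{"name": "play_rows", "arguments": {"increments": [{"xyz":[-0.05,0,0],"rotation":[0,0,0]},{"xyz":[0,0,0.15],"rotation":[0,0,0]},{"xyz":[0,0,0.1],"rotation":[0,0,0]},{"xyz":[0,0,0],"rotation":[0,0,0]}]}}

```text
t: 19.15
ee_pos: [0.5675, 0.0452, 0.12]
tcp_rot: [[0.228, 0.974, 0.001], [0.974, -0.228, -0.0], [-0.0, 0.001, -1.0]]
contact_force: [-2.8, -4.2, 7.7]
width: 0.262
gripper_force: 20.0
```

Request:
{"name": "play_rows", "arguments": {"increments": [{"xyz":[0,0,-0.05],"rotation":[0,0,0]},{"xyz":[0,0,0],"rotation":[0,0,0]},{"xyz":[0,0,0],"rotation":[0,0,0]},{"xyz":[0,0,0],"rotation":[0,0,0]}], "hand": 5}}

```text
t: 19.48
ee_pos: [0.5672, 0.0457, 0.1194]
tcp_rot: [[0.228, 0.974, -0.0], [0.974, -0.228, 0.0], [0.0, -0.0, -1.0]]
contact_force: [0.2, -1.5, -0.3]
width: 0.501
gripper_force: 0.0
```

```bash
python3 -c "
from h import *
where()"
```

```text
t 19.48 s -0.1123 lat 0.0003 z 0.1194 phi -0.2299 F along -1.38 z -0.31 0.501298901177553
```

Request:
{"name": "play_rows", "arguments": {"increments": [{"xyz":[0,0,-2],"rotation":[0,0,0]},{"xyz":[0,0,-3],"rotation":[0,0,0]},{"xyz":[0,0,-2],"rotation":[0,0,0]},{"xyz":[-3.4,0,0],"rotation":[0,0,0]},{"xyz":[-3.4,0,0],"rotation":[0,0,0]},{"xyz":[0,0,0],"rotation":[0,0,0]},{"xyz":[0,0,0],"rotation":[0,0,0]}]}}

```text
t: 20.07
ee_pos: [0.5515, -0.0221, 0.1897]
tcp_rot: [[0.231, 0.973, -0.0], [0.973, -0.231, 0.0], [0.0, -0.0, -1.0]]
contact_force: [-0.0, -0.3, -0.0]
width: 0.551
gripper_force: 0.0
```

```bash
python3 - <<'E'
from h import *
where()
f=grab('wrist','w8.png')
for s in(-.170,-.180,-.190):print(s,[np.round(proj(f,[*(O+s*AX),z]),1) for z in(.084,.0475)])
for s in(-.0682,-.0862,-.1042,-.1222):print(s,np.round(proj(f,[*(O+s*AX),.048]),1))
cv2.imwrite('pics/w8c.png',cv2.convertScaleAbs(f['image'],alpha=1.5)[:,:,::-1])
E
```

```text
t 20.07 s -0.1818 lat 0.0007 z 0.1897 phi -0.2329 F along -0.33 z -0.05 0.5505844948095693
-0.17 [array([319. , 206.7]), array([319., 192.])]
-0.18 [array([319., 221.]), array([319. , 204.4])]
-0.19 [array([319. , 234.8]), array([319. , 216.5])]
-0.0682 [319.2  47.3]
-0.0862 [319.1  75.7]
-0.1042 [319.1 102.8]
-0.1222 [319.1 128.7]
```

View pics/w8c.png

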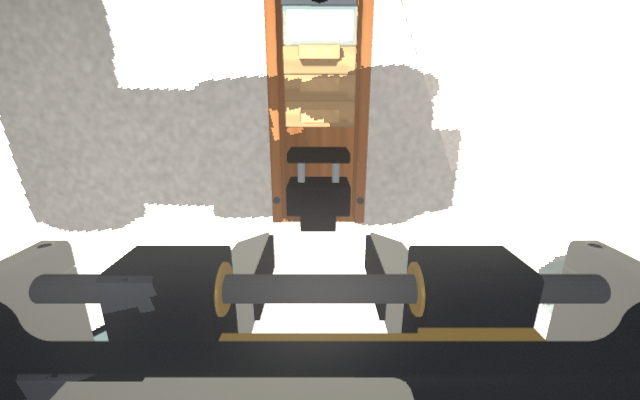

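The pack of cell and three spacers stands flush and square (edges near rows 47–129). The jaw handle is at columns 301–336 with its far top edge at row 231, so its centre is at s≈-0.177. Gripping the handle.

Request:
{"name": "play_rows", "arguments": {"increments": [{"xyz":[0.45,0,0],"rotation":[0,0,0]},{"xyz":[0,0,2.5],"rotation":[0,0,0]},{"xyz":[0,0,2.5],"rotation":[0,0,0]},{"xyz":[0,0,1.3],"rotation":[0,0,0]},{"xyz":[0,0,0.7],"rotation":[0,0,0]},{"xyz":[0,0,0],"rotation":[0,0,0]},{"xyz":[0,0,0],"rotation":[0,0,0]}]}}

```text
t: 20.7
ee_pos: [0.5532, -0.0158, 0.1199]
tcp_rot: [[0.227, 0.974, 0.0], [0.974, -0.227, 0.0], [0.0, 0.0, -1.0]]
contact_force: [-0.4, -0.0, -0.3]
width: 0.544
gripper_force: 0.0
```

Request:
{"name": "play_rows", "arguments": {"increments": [{"xyz":[0,0,0],"rotation":[0,0,0]},{"xyz":[0,0,0],"rotation":[0,0,0]},{"xyz":[0,0,0],"rotation":[0,0,0]},{"xyz":[0,0,0],"rotation":[0,0,0]},{"xyz":[0,0,0],"rotation":[0,0,0]},{"xyz":[0,0,0],"rotation":[0,0,0]},{"xyz":[0,0,0],"rotation":[0,0,0]},{"xyz":[0,0,0],"rotation":[0,0,0]}], "hand": 0, "newtons": 40}}

```text
t: 21.37
ee_pos: [0.552, -0.0163, 0.1202]
tcp_rot: [[0.228, 0.974, -0.002], [0.974, -0.228, 0.0], [0.0, -0.002, -1.0]]
contact_force: [-3.7, 1.9, 6.2]
width: 0.264
gripper_force: 40.0
```

```bash
python3 -c "
from h import *
where()"
```

```text
t 21.37 s -0.1761 lat -0.0001 z 0.1202 phi -0.2304 F along 0.99 z 6.23 0.2639818436930924
```

Request:
{"name": "play_rows", "arguments": {"increments": [{"xyz":[0.2,0,-0.02],"rotation":[0,0,0]},{"xyz":[0.2,0,0],"rotation":[0,0,0]},{"xyz":[0.2,0,0],"rotation":[0,0,0]},{"xyz":[0.2,0,0],"rotation":[0,0,0]},{"xyz":[0.2,0,0],"rotation":[0,0,0]},{"xyz":[0.2,0,0],"rotation":[0,0,0]},{"xyz":[0,0,0],"rotation":[0,0,0]},{"xyz":[0,0,0],"rotation":[0,0,0]}]}}

```text
t: 22.03
ee_pos: [0.5548, -0.0048, 0.1202]
tcp_rot: [[0.228, 0.974, -0.002], [0.974, -0.228, -0.0], [-0.0, -0.002, -1.0]]
contact_force: [-4.8, -0.4, 5.4]
width: 0.259
gripper_force: 40.0
```

```bash
python3 -c "
from h import *
where()"
```

```text
t 22.03 s -0.1642 lat -0.0001 z 0.1202 phi -0.2301 F along -1.49 z 5.37 0.25892640213380336
```

Request:
{"name": "play_rows", "arguments": {"increments": [{"xyz":[0.1,0,0],"rotation":[0,0,0]},{"xyz":[0.1,0,0],"rotation":[0,0,0]},{"xyz":[0,0,0],"rotation":[0,0,0]},{"xyz":[0,0,0],"rotation":[0,0,0]}]}}

```text
t: 22.37
ee_pos: [0.5553, -0.0029, 0.1202]
tcp_rot: [[0.228, 0.974, -0.002], [0.974, -0.228, -0.0], [-0.0, -0.002, -1.0]]
contact_force: [-4.8, -0.6, 4.9]
width: 0.262
gripper_force: 40.0
```

```bash
python3 -c "
from h import *
where()"
```

```text
t 22.37 s -0.1623 lat -0.0001 z 0.1202 phi -0.2302 F along -1.74 z 4.89 0.2616077778152886
```

Request:
{"name": "play_rows", "arguments": {"increments": [{"xyz":[0.1,0,0],"rotation":[0,0,0]},{"xyz":[0.1,0,0],"rotation":[0,0,0]},{"xyz":[0,0,0],"rotation":[0,0,0]},{"xyz":[0,0,0],"rotation":[0,0,0]}]}}

```text
t: 22.7
ee_pos: [0.5557, -0.001, 0.1202]
tcp_rot: [[0.228, 0.974, -0.002], [0.974, -0.228, -0.0], [-0.001, -0.002, -1.0]]
contact_force: [-4.9, -1.3, 6.1]
width: 0.257
gripper_force: 40.0
```

```bash
python3 -c "
from h import *
where()"
```

```text
t 22.70 s -0.1603 lat -0.0001 z 0.1202 phi -0.2302 F along -2.37 z 6.07 0.25737404154921123
```

Free travel so far (only the return spring is felt). Continuing in small steps.

Request:
{"name": "play_rows", "arguments": {"increments": [{"xyz":[0.1,0,0],"rotation":[0,0,0]},{"xyz":[0.1,0,0],"rotation":[0,0,0]},{"xyz":[0,0,0],"rotation":[0,0,0]},{"xyz":[0,0,0],"rotation":[0,0,0]}]}}

```text
t: 23.03
ee_pos: [0.5562, 0.001, 0.1202]
tcp_rot: [[0.228, 0.974, -0.002], [0.974, -0.228, -0.0], [-0.001, -0.002, -1.0]]
contact_force: [-4.4, -0.3, 4.8]
width: 0.257
gripper_force: 40.0
```

```bash
python3 -c "
from h import *
where()"
```

```text
t 23.03 s -0.1583 lat -0.0001 z 0.1202 phi -0.2302 F along -1.32 z 4.78 0.25715115523238763
```

Request:
{"name": "play_rows", "arguments": {"increments": [{"xyz":[0.1,0,0],"rotation":[0,0,0]},{"xyz":[0.1,0,0],"rotation":[0,0,0]},{"xyz":[0,0,0],"rotation":[0,0,0]},{"xyz":[0,0,0],"rotation":[0,0,0]}]}}

```text
t: 23.37
ee_pos: [0.5565, 0.0023, 0.1202]
tcp_rot: [[0.228, 0.974, -0.002], [0.974, -0.228, -0.001], [-0.002, -0.002, -1.0]]
contact_force: [-6.7, -4.1, 5.6]
width: 0.258
gripper_force: 40.0
```

```bash
python3 -c "
from h import *
where()"
```

```text
t 23.37 s -0.1570 lat -0.0000 z 0.1202 phi -0.2302 F along -5.52 z 5.55 0.2576381520313183
```

Request:
{"name": "play_rows", "arguments": {"increments": [{"xyz":[0.1,0,0],"rotation":[0,0,0]},{"xyz":[0.1,0,0],"rotation":[0,0,0]},{"xyz":[0,0,0],"rotation":[0,0,0]},{"xyz":[0,0,0],"rotation":[0,0,0]}]}}

```text
t: 23.7
ee_pos: [0.5569, 0.0038, 0.1202]
tcp_rot: [[0.228, 0.974, -0.002], [0.974, -0.228, -0.002], [-0.002, -0.002, -1.0]]
contact_force: [-7.1, -6.3, 6.1]
width: 0.259
gripper_force: 40.0
```

```bash
python3 -c "
from h import *
where()"
```

```text
t 23.70 s -0.1554 lat -0.0000 z 0.1202 phi -0.2301 F along -7.80 z 6.15 0.2590755257186754
```

Touch was felt at s≈-0.157 (5.5 N). I want about 6 mm more travel, to about 12.5 N.

Request:
{"name": "play_rows", "arguments": {"increments": [{"xyz":[0.1,0,0],"rotation":[0,0,0]},{"xyz":[0.1,0,0],"rotation":[0,0,0]},{"xyz":[0.1,0,0],"rotation":[0,0,0]},{"xyz":[0.1,0,0],"rotation":[0,0,0]},{"xyz":[0,0,0],"rotation":[0,0,0]},{"xyz":[0,0,0],"rotation":[0,0,0]}]}}

```text
t: 24.2
ee_pos: [0.5577, 0.0071, 0.1202]
tcp_rot: [[0.228, 0.974, -0.003], [0.974, -0.228, -0.003], [-0.003, -0.002, -1.0]]
contact_force: [-7.0, -8.8, 6.8]
width: 0.259
gripper_force: 40.0
```

```bash
python3 -c "
from h import *
where()"
```

```text
t 24.20 s -0.1521 lat -0.0000 z 0.1202 phi -0.2301 F along -10.16 z 6.79 0.2585137995483531
```

Request:
{"name": "play_rows", "arguments": {"increments": [{"xyz":[0.1,0,0],"rotation":[0,0,0]},{"xyz":[0.04,0,0],"rotation":[0,0,0]},{"xyz":[0,0,0],"rotation":[0,0,0]},{"xyz":[0,0,0],"rotation":[0,0,0]},{"xyz":[0,0,0],"rotation":[0,0,0]}]}}

```text
t: 24.62
ee_pos: [0.5579, 0.0082, 0.1202]
tcp_rot: [[0.228, 0.974, -0.003], [0.974, -0.228, -0.003], [-0.004, -0.002, -1.0]]
contact_force: [-8.5, -10.2, 6.7]
width: 0.257
gripper_force: 40.0
```

```bash
python3 - <<'E'
from h import *
where()
grab('wrist','w9.png');where()
im=cv2.imread('pics/w9.png').astype(int).sum(2)
for c in(295,320,343):print(c,im[30:215:2,c].tolist())
E
```

```text
t 24.62 s -0.1509 lat -0.0000 z 0.1202 phi -0.2302 F along -11.93 z 6.67 0.2569072042613588
t 24.67 s -0.1509 lat -0.0000 z 0.1202 phi -0.2302 F along -12.21 z 6.55 0.2571320406833011
295 [295, 268, 274, 435, 440, 542, 665, 665, 667, 667, 667, 667, 668, 670, 669, 670, 670, 670, 670, 672, 671, 672, 673, 673, 673, 665, 493, 494, 461, 255, 262, 262, 263, 264, 281, 284, 284, 285, 279, 279, 279, 276, 277, 270, 248, 247, 248, 235, 436, 488, 486, 488, 488, 493, 493, 451, 290, 271, 522, 527, 524, 521, 521, 519, 519, 518, 415, 259, 258, 256, 257, 256, 262, 253, 242, 237, 240, 247, 257, 275, 270, 267, 269, 269, 268, 267, 266, 167, 288, 285, 285, 283, 283]
320 [145, 268, 271, 430, 435, 536, 665, 665, 665, 664, 666, 667, 666, 667, 667, 667, 667, 668, 668, 668, 670, 671, 670, 670, 359, 352, 488, 481, 461, 264, 264, 263, 264, 266, 283, 292, 288, 288, 284, 284, 285, 287, 289, 281, 258, 248, 248, 241, 259, 261, 260, 261, 260, 255, 254, 259, 262, 270, 284, 280, 281, 281, 278, 280, 281, 280, 268, 257, 258, 256, 256, 255, 254, 255, 257, 257, 257, 258, 260, 277, 278, 276, 277, 274, 277, 277, 280, 228, 188, 93, 94, 94, 90]
343 [287, 273, 267, 415, 434, 504, 662, 661, 661, 661, 664, 664, 662, 664, 664, 664, 665, 664, 665, 356, 356, 359, 358, 355, 357, 354, 453, 473, 461, 287, 264, 263, 263, 266, 281, 289, 287, 281, 280, 279, 283, 281, 281, 280, 256, 242, 245, 234, 256, 261, 255, 258, 262, 263, 266, 265, 263, 268, 286, 278, 277, 277, 274, 275, 275, 274, 266, 254, 255, 259, 259, 265, 266, 267, 267, 266, 262, 261, 263, 278, 280, 276, 272, 270, 269, 269, 271, 228, 254, 283, 284, 285, 282]
```

The position (6.1 mm past first touch) and the force (about 12.2 N) agree on half way in, and the pack's edges are level across columns. Handing in.

```bash
python3 -c "
from plant import arm
print(arm.finish_job())"
```

```text
the job is handed in; nothing more can be done
None
```

The job is handed in at about 25 s: all three spacers stand flush and square against the cell, and the arm is still holding the jaw's handle with the sprung pad about half way in (about 6 mm past first touch, about 12 N).

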